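# Clip the paint marker away and latch the pan tray into its dock

### The job

The paint marker lies in front of the dock's mouth: first press it down into the two-fork spring clip on the dock's end block until the red sprung jaw closes over it. Then push the paint-pan tray along the table, without lifting it, into the dock until it is fully home against the end block and the spring bolt has clicked into the notch in its side. Leave the bottles, glue stick, paint tube and eraser where they are.

Things in the scene. Friction and masses are not known exactly. Their poses are not given: they have to be found in the camera images.
- dock: Fixed brown wooden U-shaped dock with no floor: the tray slides on the table. Origin: table point under the centre of the seated tray (fully home, tray and dock origins and axes coincide). +x = the way the tray slides in (about world +y), z up. Side rails 26 mm high, 10 mm thick, inner faces at y = -61.5 and +61.5 mm (3 mm wider than the tray), from x = -60 mm to the end block.
- dock_mouth (a point): Centre of the mouth at table level, dock x = -98 mm; axes as the dock's. From here, where it is about 160 mm wide inside, the mouth narrows to the rails' 123 mm at dock x = -60 mm.
- end_block (a point): Middle of the upper edge of the end block that the tray's front meets: dock x = 55.5 mm, 22 mm high. The block is 44 mm deep and 146 mm wide and carries the marker clip.
- bolt_tip (a point): Rest position of the tip of the steel spring bolt in the dock's +y rail (fixed point): dock x = 14 mm, y = 54 mm, 13 mm high. The bolt is 16 mm high; its metal housing and red knob stand outside the rail, out to y = 108 mm.
- catch (a joint): Spring bolt, m: 0 = fully out, 7.5 mm into the channel; grows to 0.010 as it is pushed aside along the dock's +y. Its ramp faces the mouth, so the tray's front corner pushes it aside (spring 2.3 to 4.8 N; pushing the tray past it takes 5 to 15 N). It springs out into the tray's notch only in the last 2.5 mm before the tray meets the end block.
- jaw (a joint): Red sprung jaw of the clip, one hinged piece with a finger at each fork, rad: 0 = shut, grows to 0.45 as it opens, swinging away from the tray (hinge line 12 mm along +x from the clip's middle and 27 mm below it). The marker going down opens it to about 0.1; it then closes over the marker's top. Pressing the marker in takes 5 to 15 N.
- clip_mid (a point): Where the clipped marker's middle lies: dock x = 76.5 mm, 57 mm above the table; axes as the dock's, marker along y. Two black forks 12 mm wide at y = -42 and +42 mm, 72 mm free between them for fingers (down to 33 mm above the table). Flat saddles 7 mm below this point; open tops flared to about 28 mm, 20 mm above it; fixed wall on the tray's side, jaw on the +x side.
- marker_mid (a point): Centre of the loose paint marker: a blue round rod with a black cap, 14 mm in diameter, 130 mm long, 30 g, lying on the table (centre 7 mm up) in front of the mouth. Its long axis is x, cap at +x; either way round in the clip will do.
- pan_tray: Loose black tray with twelve coloured paint pans, a closed block 110 mm (x) by 120 mm (y) by 30 mm high, 0.2 to 0.4 kg. Origin: centre of its underside. +x = its front, which enters the dock first. In its +y side is a notch for the bolt, 10 mm deep, from x = -8 to +20 mm. Too wide to grip; push it.
- blue_ink_mid (a point): Bystander, loose: round ink bottle, blue with red cap, 43 mm across, 60 mm high; its centre. Stands beside the dock near the clip.
- green_ink_mid (a point): Bystander, loose: square ink bottle, green with red cap, 44 x 44 x 57 mm; its centre. Stands just outside the plain (-y) rail.
- amber_ink_mid (a point): Bystander, loose: round ink bottle, amber with white cap, 43 mm across, 60 mm high; its centre.
- glue_mid (a point): Bystander, loose: standing glue stick, yellow with blue cap, 26 mm across, 89 mm high; its centre.
- blue_tube_mid (a point): Bystander, loose: paint tube with a blue band lying flat, 36 x 105 x 23 mm; its centre.
- rubber_mid (a point): Bystander, loose: blue and white eraser lying flat, 23 x 60 x 13 mm; its centre. Lies beside the mouth of the dock.
Mind the look-alikes: they are no part of the job. Of the things shaped like the pan_tray, the black one is meant.

How it is judged:
By the outcome, as a careful person would: the job done as asked, in the order asked, and still so for the second after the job is handed in, with the robot touching nothing.
It also fails if it takes over 67 s, if anything falls off the work surface, if the arm or the gripper's body presses on something with over 40 N, if the wrist force passes 120 N, or if a joint passes its speed limit or range.

### The arm

A 6-joint arm with a two-finger parallel gripper is mounted at the origin on a cart in front of the work surface, level with it; the furniture and walls round the work are solid. World frame = base frame: x ahead of the robot, y to its left, z up, the work surface at z = 0. Lengths are in mm, angles in rad, forces in N, time in s.
With the tool pointing down it reaches from about 375 to 900 mm from the base axis. Payload 3.1 kg.
Tool frame: the origin (TCP) lies between the finger pads; the fingertips stand manip.tips_ahead ahead of it and the grasp point (between the pads) lies 2 mm behind it (manip.tips_ahead is the distance from the TCP to the fingertips, in mm); z points along the fingers, y is the direction in which the jaws open and shut (so a half turn about z gives the same grasp; the last joint's range is limited). The gripper opens to 87 mm and grips with 3 to 60 N. Pads are 19 mm wide; open, the fingers measure 117 mm over their backs; the gripper's body (75 mm by 190 mm) begins 51 mm behind the grasp point.
Start: joints at [-1.47, 0.527, 1.433, -0, 1.181, -0.178], TCP at [172.626, -600.664, 239.548] pointing down, gripper open.
Joint ranges: [-3.08, 3.08], [-0.75, 2.2], [0.22, 2.44], [-1.43, 4.57], [0, 2.65], [-2.85, 2.85]. Speed limits (rad/s): [2.79, 2.79, 3.14, 3.14, 3.14, 3.14].

### API

Orientations are given as a rotation vector (axis times angle).
In Python, from cell import observe, viewer, ticket, manip gives the robot as it stands.
- The arm moves only by the shell command python3 -m pendant 'ROWS'. ROWS is a JSON object of lists of equal length, an entry for each row: "gripper": the finger opening in m, from 0 to 0.087; "xyz": the shift along the tool's x, y, z in m, a list of three; "turn": the turn about the tool's z in rad. A call has 1 to 5 rows; each row is the pose to reach, as a shift and turn from the pose commanded when the call began, along the tool's axes at that moment; what a row does not reach only later rows make up. A row lasts 1/12 s, in which the tool goes at most 41.7 mm and 7.16 degrees, less where a joint would pass 70% of its speed; a pose out of reach is approached as far as the arm can. A call with a gripper value outside its range is refused whole. The fingers move at their own pace and stop on an object; the grip force is fixed at half the most. Time passes only in rows, so rows that repeat a pose let the fingers close. It gives the time, the measured TCP pose, the force and the opening at its end, in the units of the state.
- observe(): the state, without advancing time (a new reading comes with each control period).
- viewer.read_camera(name): name is "scene" or "top" or "wrist"; returns a dict with "image" (480x640x3 uint8, red, green, blue), "depth" (480x640 float32, mm along the optical axis (not along the pixel's ray), 0 where there is no reading), "camera_matrix" (3x3 intrinsics, pixels), "origin" and "orientation" of the camera in the world. Camera axes: x right, y down, z forward; pixel columns grow to the right and rows downward; lengths in mm; the calibration is good to about 2 mm. A picture is of the moment at which its call begins.
- ticket.job_done(): hands the job in, once; it reports no verdict.
The state is a dict: "time": time; "joint_positions": joint angles; "qvel": joint speeds; "joint_torque": joint torques, N m; "ee_pos": TCP position; "ee_rot": TCP orientation; "wrist_force": force on the tool from outside, world axes, zero at the start; "torque": the same for the moment, N m; "finger_gap": opening from 0.0 (shut) to 1.0 (fully open).
Only numpy, scipy, OpenCV 4.12 (cv2) and the standard library are available. Lean on these libraries where they do the work, as an engineer would, in place of code of your own. Each camera call takes 0.05 s, during which the arm holds its last target. There are 200 camera calls.

## Working session

There is one attempt and no reset: what is moved stays moved. The work goes in short steps, Python scripts to look and compute and a shell command to move; the robot and the scene stay as the last step left them, time stands still between calls to the robot, and variables do not carry over. Pictures are saved under pics/ and viewed, on a budget of 10 in all, crops included, one or two more only if the job needs it, and the job is handed in when it is done.

```bash
mkdir -p pics; ls
cat > h.py <<'E'
import numpy as np, cv2
from scipy.spatial.transform import Rotation as R
from cell import observe, viewer, ticket, manip
def cam(n):
    c=viewer.read_camera(n); o=np.array(c["orientation"],float)
    c["R"]=o if o.shape==(3,3) else R.from_rotvec(o).as_matrix(); c["o"]=np.array(c["origin"],float); return c
def ray(c,u,v,z):
    d=c["R"]@np.linalg.inv(np.array(c["camera_matrix"]))@np.array([u,v,1.]); return c["o"]+d*(z-c["o"][2])/d[2]
def pts(c):
    v,u=np.mgrid[0:480,0:640]; K=np.array(c["camera_matrix"]); D=c["depth"]
    p=np.stack([(u-K[0,2])/K[0,0]*D,(v-K[1,2])/K[1,1]*D,D],-1); return p@c["R"].T+c["o"]
def save(n,im): cv2.imwrite(f"pics/{n}.png",cv2.cvtColor(np.ascontiguousarray(im),cv2.COLOR_RGB2BGR))
E
python3 - <<'E'
from h import *
s=observe(); print(s, manip.tips_ahead)
for n in("scene","top"):
    c=cam(n); save(n+"0",c["image"]); print(n,c["o"],c["orientation"],c["camera_matrix"])
E
```

```text
pics
{'time': 0.0, 'joint_positions': array([-1.46953357e+00,  5.28409775e-01,  1.43387646e+00, -2.16330695e-05,
        1.18138380e+00, -1.78477773e-01]), 'qvel': array([-0.0034898 , -0.00023488, -0.0004696 , -0.00089905, -0.00116135,
       -0.00101227]), 'joint_torque': array([ 1.27501571e-04, -4.40043247e+01, -1.76593262e+01,  6.34314143e-02,
        5.82387589e-02, -1.71334655e-04]), 'ee_pos': array([ 172.53268831, -600.00749205,  238.6144522 ]), 'ee_rot': array([-3.10885402e+00, -4.37707325e-01, -9.44879374e-05]), 'wrist_force': array([0.87346324, 0.43466806, 0.27940526]), 'torque': array([0.0149029 , 0.01559127, 0.01429168]), 'finger_gap': 0.9997740951358256} 17.0
scene [  -76.36369481 -1326.71075288   685.10914259] [-1.94158103  0.46554929 -0.28279251] [[562.44880655   0.         320.79402605]
 [  0.         562.44880655 233.77931186]
 [  0.           0.           1.        ]]
top [ 344.31039809  -74.00425764 1288.62653164] [-2.14455134  2.11730737 -0.1639447 ] [[608.50131343   0.         318.56512561]
 [  0.         608.50131343 239.94180366]
 [  0.           0.           1.        ]]
```

View pics/scene0.png

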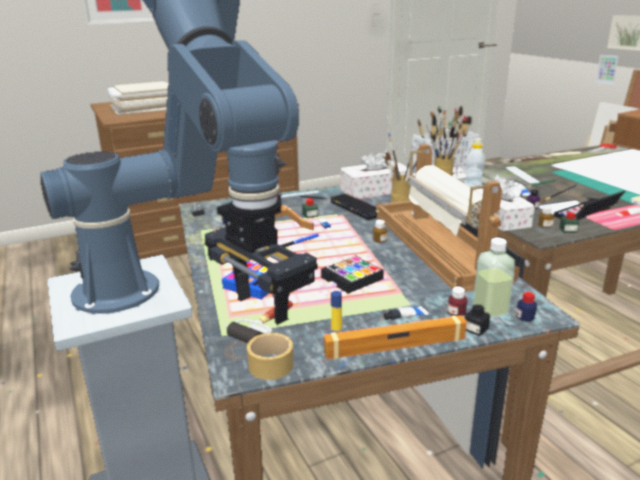

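View pics/top0.png

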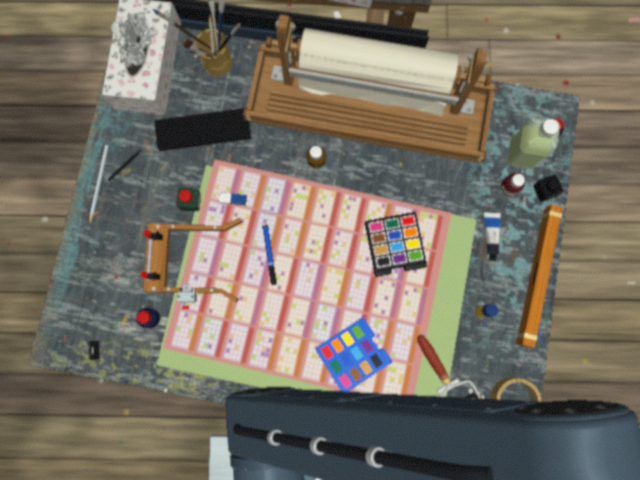

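The top view shows two things shaped like the tray. One is black with 12 pans at (395,243), the other is blue at (353,355), and the black one is meant. The marker is at (269,253), the dock is on the left at (150–240, 220–300), and its clip is at (150,255). The eraser is at (232,199) and the bolt at (187,296).

Run:
```python
from h import *
c=cam("top"); im=c["image"]; 
save("crop1",cv2.resize(im[185:335,135:435],None,fx=2.66,fy=2.66,interpolation=cv2.INTER_CUBIC))
P=pts(c); hsv=cv2.cvtColor(im,cv2.COLOR_RGB2HSV)
print("table",np.median(P[300:340,240:290,2]))
def obj(name,m,box,z):
    r0,r1,c0,c1=box; k=np.zeros((480,640),np.uint8); k[r0:r1,c0:c1]=m[r0:r1,c0:c1]
    k=cv2.morphologyEx(k,cv2.MORPH_OPEN,np.ones((2,2)))
    cs,_=cv2.findContours(k,cv2.RETR_EXTERNAL,cv2.CHAIN_APPROX_NONE); q=max(cs,key=cv2.contourArea)
    w=np.array([ray(c,*p[0],z)[:2] for p in q],np.float32)
    b=cv2.minAreaRect(w); print(name,b,np.round(cv2.boxPoints(b)).tolist(),"med z",np.median(P[k>0][:,2]).round(1))
Z=P[...,2]
obj("tray",((Z>18)&(Z<45)).astype(np.uint8),(200,285,355,435),30)
dark=((hsv[...,2]<90)|((hsv[...,1]>140)&(hsv[...,0]>95)&(hsv[...,0]<130))).astype(np.uint8)
obj("marker",dark,(215,290,255,285),7)
br=((hsv[...,0]>5)&(hsv[...,0]<22)&(hsv[...,1]>90)&(hsv[...,2]<210)).astype(np.uint8)
obj("dock",br,(210,310,140,250),24)
red=(((hsv[...,0]<8)|(hsv[...,0]>172))&(hsv[...,1]>150)).astype(np.uint8)
for b in((225,245,140,162),(262,285,140,162)): obj("jaw",red,b,70)
for n,u,v in(("eraser",232,199),("green",186,197),("blueink",148,317),("amber",316,155),("tube",492,235),("glue",488,311),("blocktop",156,255)): print(n,P[v-2:v+3,u-2:u+3].reshape(-1,3).mean(0).round(0))
# section across dock: height along lines
for v in (240,255,270): print(v,[tuple(P[v,u].round(0)) for u in range(140,175,3)])
```

```text
table 0.10348190246600097
tray ((546.525146484375, -222.26109313964844), (120.69877624511719, 110.60188293457031), 11.1825532913208) [[477.0, -180.0], [498.0, -288.0], [616.0, -265.0], [595.0, -156.0]] med z 29.8
marker ((545.3798828125, 47.63245391845703), (76.86326599121094, 8.719032287597656), 9.598981857299805) [[507.0, 46.0], [508.0, 37.0], [584.0, 50.0], [583.0, 58.0]] med z 11.9
dock ((510.205322265625, 234.07479858398438), (136.57955932617188, 146.9984130859375), 88.8424301147461) [[435.0, 167.0], [582.0, 164.0], [585.0, 301.0], [438.0, 304.0]] med z 20.4
jaw ((552.1414794921875, 288.1235046386719), (12.905137062072754, 12.26026725769043), 3.361304521560669) [[545.0, 294.0], [546.0, 282.0], [559.0, 282.0], [558.0, 295.0]] med z 63.8
jaw ((469.1968688964844, 289.2525329589844), (10.120343208312988, 12.613085746765137), 0.7215471863746643) [[464.0, 295.0], [464.0, 283.0], [474.0, 283.0], [474.0, 296.0]] med z 65.6
eraser [643. 129.  12.]
green [636. 218.  56.]
blueink [387. 282.  56.]
amber [729. -52.  58.]
tube [ 570. -426.   17.]
glue [ 404. -381.  136.]
blocktop [518. 283.  
[... 1403 characters left out ...]
]
270 [(np.float64(488.0), np.float64(321.0), np.float64(1.0)), (np.float64(488.0), np.float64(315.0), np.float64(-1.0)), (np.float64(486.0), np.float64(304.0), np.float64(17.0)), (np.float64(485.0), np.float64(294.0), np.float64(28.0)), (np.float64(486.0), np.float64(290.0), np.float64(21.0)), (np.float64(486.0), np.float64(284.0), np.float64(21.0)), (np.float64(486.0), np.float64(277.0), np.float64(21.0)), (np.float64(486.0), np.float64(270.0), np.float64(23.0)), (np.float64(486.0), np.float64(264.0), np.float64(22.0)), (np.float64(488.0), np.float64(262.0), np.float64(6.0)), (np.float64(489.0), np.float64(259.0), np.float64(-6.0)), (np.float64(489.0), np.float64(251.0), np.float64(-1.0))]
```

View pics/crop1.png

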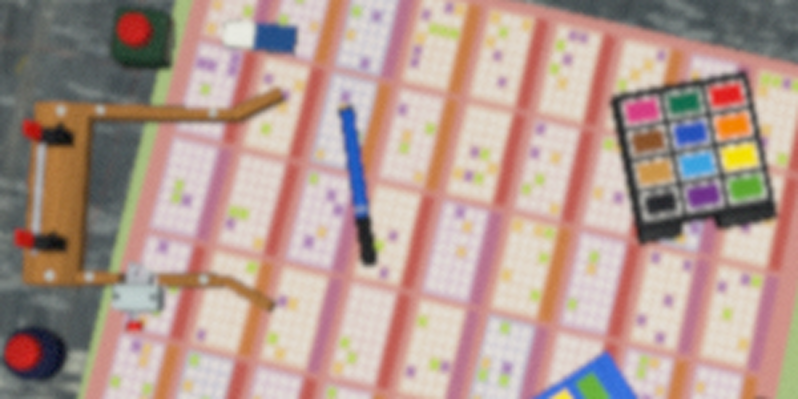

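The crop confirms it. The black 12-pan tray has its notch on the lower side (crop (695,222)), which is world -x, so its front faces the dock. The marker runs from crop (347,108) to its cap at (369,262). The wrong blue tray is at the bottom.

Run:
```python
from h import *
c=cam("top")
a=ray(c,135+347/2.66,185+108/2.66,7);b=ray(c,135+369/2.66,185+262/2.66,7)
print("marker ends",a,b,"len",np.linalg.norm(a-b),"mid",(a+b)/2,"yaw of a-b",np.degrees(np.arctan2(*(a-b)[1::-1])))
f=lambda x,y,z: ray(c,135+x/2.66,185+y/2.66,z)[:2].round(1)
print("block corners",f(37,103,22),f(90,106,22),f(80,285,22),f(25,282,22))
print("rails outer -y:",f(90,106,26),f(215,108,26)," outer +y",f(85,282,26),f(215,278,26))
print("rail tips",f(282,92,26),f(272,306,26), "bolt",f(135,268,20))
s=observe(); M=R.from_rotvec(s["ee_rot"]).as_matrix(); print(M.round(3))
for n,p in(("marker",(a+b)/2),): print(n,"tool shift",M.T@(p-s["ee_pos"]))
w=cam("wrist"); print("wrist cam in tool",M.T@(w["o"]-s["ee_pos"]),(M.T@w["R"]).round(2),w["camera_matrix"][0][0])
```

```text
marker ends [586.29068993  55.42108817   7.        ] [462.13338312  34.47954169   7.        ] len 125.91102097091824 mid [524.21203653  44.95031493   7.        ] yaw of a-b 9.573936290362989
block corners [584.6 301.9] [582.7 259.3] [439.8 259.5] [441.6 302.9]
rails outer -y: [581.9 258.3] [581.5 158.5]  outer +y [441.9 254.6] [446.3 153. ]
rail tips [595.1 105.7] [425.1 107.6] bolt [453.9 217.4]
[[ 0.961  0.276 -0.   ]
 [ 0.276 -0.961  0.001]
 [ 0.    -0.001 -1.   ]]
marker tool shift [ 516.08718648 -522.66414846  232.74985742]
wrist cam in tool [  84.1075367    -0.29513978 -144.2689354 ] [[ 0.   -0.95 -0.31]
 [ 1.    0.    0.  ]
 [-0.   -0.31  0.95]] 401.1854307475596
```

```bash
python3 -m pendant '{"gripper":[0.087,0.087,0.087,0.087,0.087],"xyz":[[0.020,-0.020,0],[0.046,-0.047,0],[0.073,-0.074,0],[0.101,-0.102,0],[0.129,-0.131,0]],"turn":[0,0.03,0.06,0.09,0.112]}'
python3 - <<'E'
from h import *
s=observe(); print(s["ee_pos"],R.from_rotvec(s["ee_rot"]).as_matrix().round(3).tolist(),s["time"])
E
```

```text
time: 0.67
ee_pos: [260.9, -437.7, 239.5]
ee_rot: [3.131, 0.259, 0.0]
wrist_force: [1.1, -0.2, -0.3]
finger_gap: 0.998
[ 260.86906342 -437.74611718  239.45886343] [[0.986, 0.165, 0.0], [0.165, -0.986, -0.0], [0.0, 0.0, -1.0]] 0.6667
```

```bash
python3 -m pendant '{"gripper":[0.087,0.087,0.087,0.087,0.087],"xyz":[[0.021,-0.027,0],[0.044,-0.056,0],[0.067,-0.085,0],[0.090,-0.115,0],[0.113,-0.144,0]],"turn":[0,0,0,0,0]}' >/dev/null
python3 -m pendant '{"gripper":[0.087,0.087,0.087,0.087,0.087],"xyz":[[0.023,-0.029,0],[0.046,-0.058,0],[0.068,-0.086,0],[0.091,-0.115,0],[0.113,-0.144,0]],"turn":[0,0,0,0,0]}' >/dev/null
python3 -m pendant '{"gripper":[0.087,0.087,0.087,0.087,0.087],"xyz":[[0.025,-0.032,0],[0.050,-0.064,0],[0.075,-0.096,0.010],[0.098,-0.125,0.030],[0.113,-0.144,0.05]],"turn":[0,0,0,0,0]}'
python3 - <<'E'
from h import *
w=cam("wrist"); save("w1",w["image"]); s=observe(); print(s["ee_pos"],s["ee_rot"])
t=cam("top"); save("t1",t["image"])
E
```

```text
time: 1.92
ee_pos: [524.8, 46.4, 189.9]
ee_rot: [3.13, 0.267, 0.007]
wrist_force: [0.4, -0.8, -0.3]
finger_gap: 1.0
[523.6816035   49.00844182 185.76675805] [-3.12680639e+00 -2.68300055e-01  2.32425516e-03]
```

View pics/w1.png

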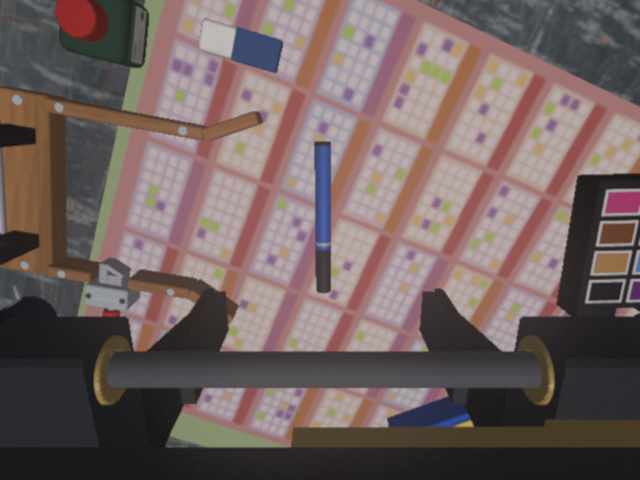

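The wrist view shows the marker from (322,142) to its cap at (324,291), parallel to tool x. The eraser is at (240,45) and the dock block edge at col ~58. I'll refine the marker and dock from this view.

Run:
```python
from h import *
w=cam("wrist"); s=observe(); M=R.from_rotvec(s["ee_rot"]).as_matrix(); print(s["ee_pos"])
a=ray(w,322,141.5,7); b=ray(w,323.5,291.5,7)
print(a,b,np.linalg.norm(a-b),"mid",(a+b)/2,"yaw",np.degrees(np.arctan2(*(a-b)[1::-1])))
print("tool yaw",np.degrees(np.arctan2(M[1,0],M[0,0])),"shift",M.T@((a+b)/2-s["ee_pos"]))
f=lambda u,v,z:ray(w,u,v,z)[:2].round(1)
print("rail -y inner/outer tip",f(58,110,26),f(205,139,26),"tip",f(259,118,26),"block front",f(65,118,22),f(55,262,22),"eraser",f(240,45,13))
c=cam("top"); f=lambda x,y,z: ray(c,x,y,z)[:2]
im=c["image"]; hsv=cv2.cvtColor(im,cv2.COLOR_RGB2HSV)
br=((hsv[...,0]>5)&(hsv[...,0]<22)&(hsv[...,1]>90)&(hsv[...,2]<215)).astype(np.uint8)
k=np.zeros_like(br);k[215:300,140:250]=br[215:300,140:250]
# block front edge (mask ends) at several rows, block rows between rails
e=[];e2=[]
for v in range(232,282):
    cc=np.flatnonzero(k[v,140:185])
    if len(cc)>8: e.append(f(140+cc.max()+.5,v,22)); e2.append(f(140+cc.min()-.5,v,22))
for n,q in(("front",e),("back",e2)):
    q=np.array(q); m=np.abs(q[:,1]-np.median(q[:,1]))<5; p=np.polyfit(q[m,0],q[m,1],1); print(n,p[0],np.polyval(p,510),m.sum())
for n,r in (("rail-y",(220,236)),("rail+y",(282,298))):
    q=[]
    for u in range(166,205):
        cc=np.flatnonzero(k[r[0]:r[1],u])
        if len(cc)>1: q.append(np.r_[f(u,r[0]+cc.min()-.5,26),f(u,r[0]+cc.max()+.5,26)])
    q=np.array(q); 
    if len(q)>10:
        for i in(0,2):
            m=np.abs(q[:,i]-np.median(q[:,i]))<4
            p=np.polyfit(q[m,i+1],q[m,i],1); print(n,"x at y=205",np.polyval(p,205),"slope",p[0],m.sum())
```

```text
[521.83238833  45.09677951 187.95074838]
[582.47543238  59.24553971   7.        ] [455.53890298  35.85855533   7.        ] 129.07297755113223 mid [519.00716768  47.55204752   7.        ] yaw 10.439195164392185
tool yaw 9.827587317403424 shift [ -1.71230968  -2.73158684 180.96074154]
rail -y inner/outer tip [572.7 251. ] [570.7 144.7] tip [592.3 107.3] block front [567.5 248.6] [450.4 259.6] eraser [639.2 128.8]
front -0.0975697840351109 261.2756733552539 37
back -0.01733882485939745 305.6279531563465 39
rail-y x at y=205 585.449081113607 slope -0.011727316638195122 9
rail-y x at y=205 578.5783406318674 slope -0.15831495019954953 8
```

```bash
python3 -m pendant '{"gripper":[0.087,0.087,0.087,0.087,0.087],"xyz":[[0,0,0.030],[-0.001,-0.001,0.065],[-0.001,-0.001,0.1],[-0.001,-0.001,0.13],[-0.001,-0.001,0.150]],"turn":[0,0,0,0,0]}' >/dev/null
python3 -m pendant '{"gripper":[0.087,0.087,0.087],"xyz":[[0,0,0],[0,0,0],[0,0,0]],"turn":[0,0,0]}'
python3 - <<'E'
from h import *
for i in range(4):
    w=cam("wrist"); s=observe(); print(s["ee_pos"],s["time"])
f=lambda u,v,z:ray(w,u,v,z)
save("w2",w["image"])
E
```

```text
time: 2.78
ee_pos: [522.5, 43.2, 41.2]
ee_rot: [3.13, 0.261, 0.004]
wrist_force: [1.0, 0.1, 0.4]
finger_gap: 1.002
[522.79899893  43.41921447  41.47775204] 2.8333
[522.8133713   43.6051664   41.53993535] 2.8833
[522.67260752  43.79019061  41.47179378] 2.9333
[522.4413221   43.95776923  41.2388845 ] 2.9833
```

View pics/w2.png

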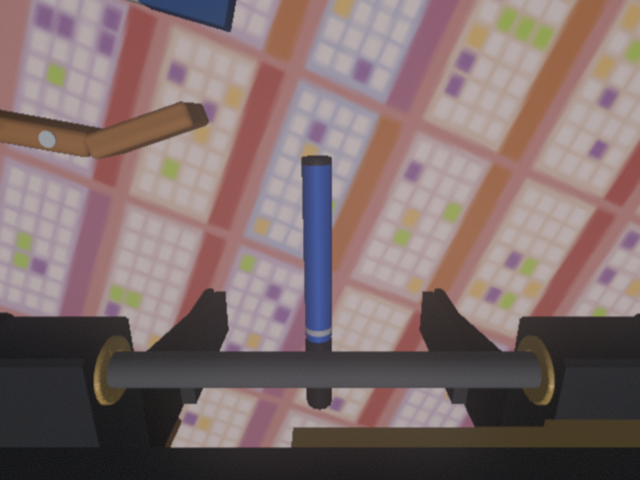

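```bash
python3 - <<'E'
from h import *
w=cam("wrist"); s=observe(); M=R.from_rotvec(s["ee_rot"]).as_matrix()
a=ray(w,317,157,10);b=ray(w,319,408,7); print(np.linalg.norm(a-b),M.T@(a-s["ee_pos"]),M.T@(b-s["ee_pos"]),s["ee_pos"])
E
python3 -m pendant '{"gripper":[0.087,0.087,0.087,0.05,0.04],"xyz":[[-0.001,-0.001,0.010],[-0.001,-0.001,0.019],[-0.001,-0.001,0.020],[-0.001,-0.001,0.020],[-0.001,-0.001,0.020]],"turn":[0,0,0,0,0]}'
python3 -m pendant '{"gripper":[0.02,0.005,0.005,0.005,0.005],"xyz":[[0,0,0],[0,0,0],[0,0,0],[0,0,0],[0,0,0]],"turn":[0,0,0,0,0]}'
python3 -m pendant '{"gripper":[0.005,0.005,0.005,0.005,0.005],"xyz":[[0,0,0],[0,0,0],[0,0,0],[0,0,0],[0,0,0]],"turn":[0,0,0,0,0]}'
```

```text
133.33194147889904 [66.04632046 -2.90355138 31.16878608] [-67.25882477  -2.49629299  33.81056846] [522.26895146  44.06340736  40.99351851]
time: 3.45
ee_pos: [519.9, 45.2, 19.0]
ee_rot: [-3.13, -0.263, 0.002]
wrist_force: [-0.4, -1.0, 0.3]
finger_gap: 0.921
time: 3.87
ee_pos: [520.3, 45.0, 19.7]
ee_rot: [3.13, 0.263, 0.001]
wrist_force: [-0.3, 0.8, -0.2]
finger_gap: 0.553
time: 4.28
ee_pos: [520.2, 45.1, 19.6]
ee_rot: [-3.131, -0.263, -0.0]
wrist_force: [-0.8, -0.4, -0.1]
finger_gap: 0.173
```

```bash
python3 -m pendant '{"gripper":[0.005,0.005,0.005,0.005,0.005],"xyz":[[0,0,-0.005],[0,0,-0.025],[0,0,-0.06],[0,0,-0.095],[0,0,-0.120]],"turn":[0,0,0,0,0.03]}'
python3 -m pendant '{"gripper":[0.005,0.005,0.005,0.005,0.005],"xyz":[[0.002,-0.020,-0.01],[0.006,-0.050,-0.02],[0.011,-0.090,-0.02],[0.015,-0.125,-0.02],[0.018,-0.150,-0.02]],"turn":[0.03,0.06,0.10,0.13,0.15]}'
python3 -m pendant '{"gripper":[0.005,0.005,0.005],"xyz":[[0,0,0],[0,0,0],[0,0,0]],"turn":[0,0,0]}'
python3 - <<'E'
from h import *
w=cam("wrist"); save("w3",w["image"]); s=observe(); print(s["ee_pos"],s["ee_rot"])
np.save("w3d.npy",pts(w))
E
```

```text
time: 4.7
ee_pos: [520.7, 45.0, 142.1]
ee_rot: [3.134, 0.216, 0.003]
wrist_force: [-0.7, -0.5, -1.2]
finger_gap: 0.149
time: 5.12
ee_pos: [517.0, 198.7, 160.4]
ee_rot: [-3.141, 0.02, -0.001]
wrist_force: [0.5, -0.8, -0.1]
finger_gap: 0.149
time: 5.37
ee_pos: [517.1, 195.7, 159.6]
ee_rot: [3.141, -0.018, -0.001]
wrist_force: [-0.5, 0.9, -0.5]
finger_gap: 0.152
[517.22441852 195.22237342 159.54193349] [ 3.14104123e+00 -1.99006047e-02 -8.30149511e-04]
```

View pics/w3.png

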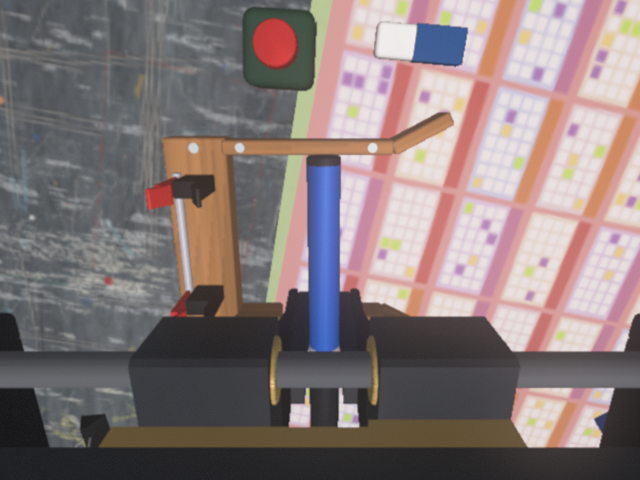

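The wrist view shows the held marker along column 324. The block's back corner is at (165,139), the -y rail's outer edge runs along row ~140, and the forks are at (193,188) and (205,300).

Run:
```python
from h import *
w=cam("wrist"); im=w["image"]; s=observe(); M=R.from_rotvec(s["ee_rot"]).as_matrix()
f=lambda u,v,z:ray(w,u,v,z)[:2].round(1)
print(s["ee_pos"],"tool yaw",np.degrees(np.arctan2(M[1,0],M[0,0])))
print("block back",f(165,140,22),f(186,310,22),"front",f(229,155,22),f(239,300,22))
print("rail outer",f(240,139,26),f(385,141,26),"tip",f(450,112,26))
P=pts(w); Z=P[...,2]
for (r0,r1,c0,c1) in((165,215,140,220),(283,322,165,230)):
    q=P[r0:r1,c0:c1]; z=q[...,2]; h=cv2.cvtColor(im[r0:r1,c0:c1],cv2.COLOR_RGB2HSV)
    red=(h[...,1]>150)&((h[...,0]<8)|(h[...,0]>172)); blk=h[...,2]<70
    for n,m in(("red",red&(z>55)),("blk",blk&(z>55)&(z<95))): print(n,m.sum(),q[m].min(0).round(1),q[m].max(0).round(1),np.median(q[m],0).round(1))
# table, held marker heights
print("table z",np.median(P[200:260,40:120,2]),"marker top pts",np.median(P[180:280,318:328].reshape(-1,3),0), f(324,158,150-2),)
# marker direction
a=ray(w,323,160,148);b=ray(w,324,330,148);print("marker yaw",np.degrees(np.arctan2(*(a-b)[1::-1])),a,b)
```

```text
[517.37547835 194.96379019 159.51450099] tool yaw -0.7676365136014347
block back [584.7 302.6] [455.8 303.4] front [574.1 259.8] [463.9 261.4]
rail outer [585.  250.6] [582.5 153.1] tip [600.5 110.9]
red 534 [549.1 194.3  57.6] [601.4 296.5 303.8] [556.  291.3  72.1]
blk 165 [550.5 266.7  55. ] [561.4 276.1  76.1] [557.9 271.9  69.8]
red 92 [474.3 231.7  55. ] [555.  297.2 217. ] [476.9 291.8  65.9]
blk 92 [469.6 270.3  55.2] [477.9 276.7  71. ] [476.8 273.5  60.9]
table z -0.9506552452740493 marker top pts [557.75085904 195.21142221 152.52262356] [584.7 194.3]
marker yaw -0.3804890413063541 [583.98890363 194.69626078 148.        ] [510.38663765 195.1850449  148.        ]
```

```bash
python3 -m pendant '{"gripper":[0.005,0.005,0.005,0.005,0.005],"xyz":[[-0.001,-0.015,0],[-0.003,-0.040,0],[-0.005,-0.065,0.01],[-0.007,-0.082,0.025],[-0.007,-0.086,0.035]],"turn":[0,0,0,0,0]}' >/dev/null
python3 -m pendant '{"gripper":[0.005,0.005,0.005,0.005],"xyz":[[0,0,0],[0,0,0],[0,0,0],[0,0,0]],"turn":[0,0,0,0]}'
python3 - <<'E'
from h import *
w=cam("wrist"); save("w4",w["image"]); s=observe(); print(s["ee_pos"],s["ee_rot"])
E
```

```text
time: 6.22
ee_pos: [512.2, 281.0, 125.2]
ee_rot: [-3.141, 0.022, -0.001]
wrist_force: [-0.2, 0.1, -0.8]
finger_gap: 0.147
[512.23317328 281.17985445 125.27038314] [-3.14135137e+00  2.15385108e-02 -1.73527792e-03]
```

View pics/w4.png

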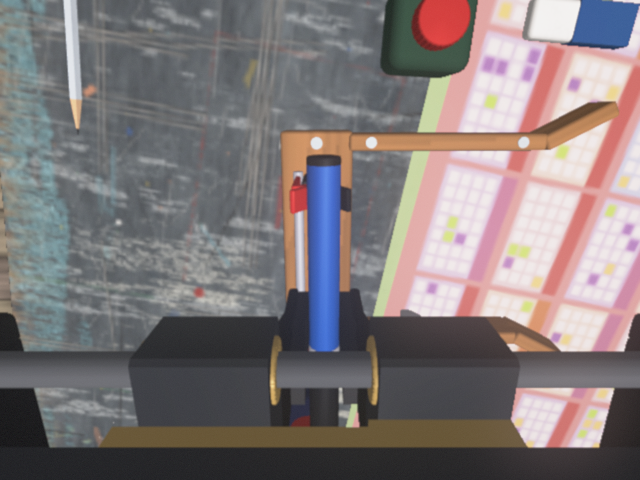

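The marker is centred between the fork wall (351,198) and the red jaw (296,198), at columns 307–341. I'll lower it.

```bash
python3 -m pendant '{"gripper":[0.005,0.005,0.005,0.005,0.005],"xyz":[[0,0,0.008],[0,0,0.018],[0,-0.0005,0.026],[0,-0.0005,0.031],[0,-0.0005,0.034]],"turn":[0,0,0,0,0]}'
python3 -m pendant '{"gripper":[0.005,0.005,0.005,0.005,0.005],"xyz":[[0,0,0.003],[0,0,0.006],[0,0,0.009],[0,0,0.012],[0,0,0.014]],"turn":[0,0,0,0,0]}'
python3 -m pendant '{"gripper":[0.005,0.005,0.005,0.005,0.005],"xyz":[[0,0,0.002],[0,0,0.004],[0,0,0.006],[0,0,0.007],[0,0,0.007]],"turn":[0,0,0,0,0]}'
```

```text
time: 6.68
ee_pos: [510.7, 282.4, 89.0]
ee_rot: [3.141, -0.019, -0.004]
wrist_force: [0.5, -0.2, 0.1]
finger_gap: 0.148
time: 7.1
ee_pos: [512.1, 283.0, 78.3]
ee_rot: [-3.141, 0.02, -0.003]
wrist_force: [-3.5, 0.3, 13.0]
finger_gap: 0.149
time: 7.52
ee_pos: [512.5, 283.5, 69.9]
ee_rot: [-3.14, 0.02, -0.004]
wrist_force: [0.2, 2.9, 0.8]
finger_gap: 0.15
```

The force rose to 13 N and then fell to about 1 N at the seated height, so it looks snapped in. I'll nudge it down slightly, release and retreat.

```bash
python3 -m pendant '{"gripper":[0.005,0.005],"xyz":[[0,0,0.001],[0,0,0.0015]],"turn":[0,0]}'
python3 -m pendant '{"gripper":[0.02,0.03,0.04,0.05,0.05],"xyz":[[0,0,0],[0,0,0],[0,0,0],[0,0,0],[0,0,0]],"turn":[0,0,0,0,0]}'
python3 -m pendant '{"gripper":[0.05,0.05,0.05,0.05,0.05],"xyz":[[0,0,-0.010],[0,0,-0.03],[0,0,-0.06],[0,0,-0.09],[0,0,-0.11]],"turn":[0,0,0,0,0]}'
python3 -m pendant '{"gripper":[0.05,0.05,0.05,0.05,0.05],"xyz":[[0,0.015,0],[0,0.040,0],[0,0.070,0],[0,0.095,0],[0,0.11,0]],"turn":[0,0,0,0,0]}'
python3 - <<'E'
from h import *
w=cam("wrist"); t=cam("top"); s=observe(); print(s["ee_pos"],s["ee_rot"],s["time"])
a=cv2.resize(w["image"][100:340,100:400],None,fx=1.33,fy=1.33); b=cv2.resize(t["image"][215:300,130:245],(400,296),interpolation=cv2.INTER_CUBIC)
h=min(a.shape[0],b.shape[0]); save("w5",np.hstack([a[:h],b[:h]])); np.save("p5.npy",pts(w)); np.save("i5.npy",w["image"])
E
```

```text
time: 7.68
ee_pos: [512.6, 283.6, 69.4]
ee_rot: [-3.14, 0.02, -0.004]
wrist_force: [-1.5, 2.5, 12.8]
finger_gap: 0.152
time: 8.1
ee_pos: [511.0, 282.3, 67.5]
ee_rot: [3.141, -0.019, -0.002]
wrist_force: [-0.0, -0.7, 0.4]
finger_gap: 0.444
time: 8.52
ee_pos: [512.4, 282.9, 181.2]
ee_rot: [-3.141, 0.019, -0.005]
wrist_force: [0.1, -0.2, 0.0]
finger_gap: 0.569
time: 8.93
ee_pos: [509.8, 170.5, 178.7]
ee_rot: [3.141, -0.021, -0.0]
wrist_force: [-0.6, 0.6, -0.6]
finger_gap: 0.575
[510.07400516 170.51847397 178.63869426] [ 3.14090582e+00 -2.42097048e-02 -3.54929165e-04] 9.0333
```

View pics/w5.png

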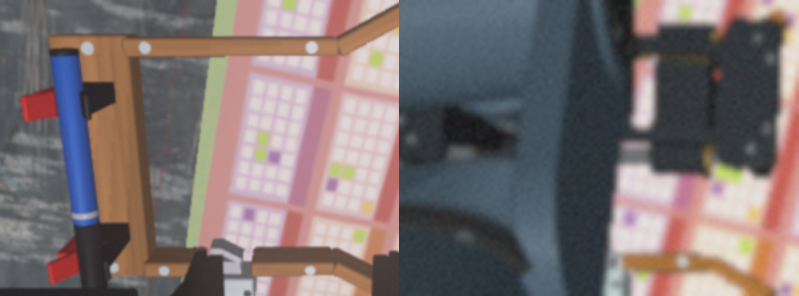

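Run:
```python
from h import *
P=np.load("p5.npy"); im=np.load("i5.npy")
hsv=cv2.cvtColor(im,cv2.COLOR_RGB2HSV)
for v in range(142,315,8):
    m=[u for u in range(130,185) if 60<P[v,u,2]<85 or (100<hsv[v,u,0]<125 and hsv[v,u,1]>130)]
    if m:
        q=P[v,m]; b=(hsv[v,m,0]>100)&(hsv[v,m,0]<125)&(hsv[v,m,1]>130)
        print(v,len(m),"maxz",np.sort(q[:,2])[-3:].round(0),"blue/dark top:",q[np.argsort(-q[:,2])[len(m)//5]].round(1), q[b][:,2].max().round(1) if b.any() else "", q[b][:,1].mean().round(1) if b.any() else "")
r=(hsv[...,1]>150)&((hsv[...,0]<8)|(hsv[...,0]>172)); r[:, :110]=0; r[:,200:]=0; r[:150]=0
for r0,r1 in((150,210),(265,320)):
    q=P[r0:r1][r[r0:r1]]; print("red",len(q),np.percentile(q,[2,50,98],axis=0).round(1).tolist())
print("block z",np.median(P[180:240,190,2]),"table",np.median(P[200:260,100:125,2]))
save("crop6",cv2.resize(im[150:325,100:240],None,fx=4,fy=4,interpolation=cv2.INTER_CUBIC)[:600])
```

```text
142 19 maxz [63. 63. 64.] blue/dark top: [577.6 284.   63.1] 63.5 280.8
150 21 maxz [63. 63. 63.] blue/dark top: [572.6 284.3  62.6] 63.4 281.2
158 21 maxz [63. 63. 64.] blue/dark top: [567.6 283.1  62.7] 64.1 281.2
166 21 maxz [64. 64. 64.] blue/dark top: [562.5 280.7  62.7] 64.1 280.9
174 37 maxz [75. 75. 76.] blue/dark top: [558.7 289.7  71. ] 63.4 281.9
182 37 maxz [75. 75. 75.] blue/dark top: [553.8 290.9  71.6] 63.3 282.0
190 20 maxz [63. 64. 64.] blue/dark top: [547.  284.1  62.9] 63.6 281.5
198 19 maxz [63. 63. 63.] blue/dark top: [541.7 283.   62.7] 62.9 281.6
206 20 maxz [63. 63. 64.] blue/dark top: [536.3 284.4  62.8] 63.5 281.7
214 19 maxz [62. 63. 64.] blue/dark top: [530.7 280.1  62.3] 63.8 281.9
222 19 maxz [63. 64. 65.] blue/dark top: [525.4 284.   62.8] 64.6 281.6
230 19 maxz [63. 63. 63.] blue/dark top: [519.9 284.6  63.3] 63.5 282.0
238 19 maxz [63. 63. 63.] blue/dark top: [514.2 286.2  62.9] 63.3 282.1
246 19 maxz [63. 63. 63.] blue/dark top: [508.4 285.   62.8] 63.2 281.8
254 19 maxz [63. 63. 63.] blue/dark top: [502.4 286.1  62.3] 63.5 282.1
262 15 maxz [63. 64. 64.] blue/dark top: [496.7 283.9  62.8]  
270 15 maxz [63. 63. 63.] blue/dark top: [490.7 281.3  62.6]  
278 16 maxz [63. 64. 64.] blue/dark top: [484.7 280.7  62.8]  
286 18 maxz [63. 64. 64.] blue/dark top: [478.6 283.6  62.7]  
294 38 maxz [73. 73. 74.] blue/dark top: [476.8 272.   72.4]  
302 47 maxz [78. 78. 79.] blue/dark top: [471.8 268.4  74.5]  
310 28 maxz [78. 78. 79.] blue/dark top: [467.4 294.6  77.2]  
red 479 [[550.0, 287.0, 64.6], [555.7, 291.5, 72.3], [561.3, 296.1, 79.0]]
red 405 [[466.2, 288.0, 52.1], [472.5, 292.6, 71.2], [477.4, 297.2, 78.5]]
block z 20.993459061910443 table -0.9565202228166356
```

View pics/crop6.png

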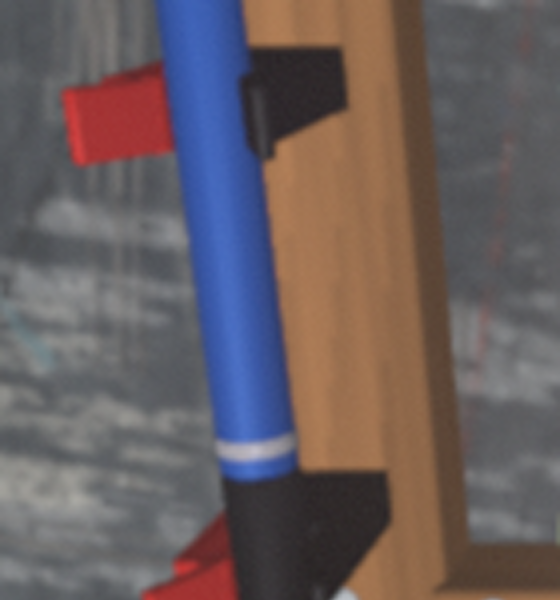

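The crop shows the marker lying level in both forks. Its top is at z≈64 along its whole length, and both red jaw fingers are back at their shut position. So the marker is clipped, and I'll go behind the tray.

```bash
python3 -m pendant '{"gripper":[0.05,0.05,0.05,0.05,0.05],"xyz":[[0.003,0.025,0],[0.007,0.058,0],[0.011,0.092,0],[0.015,0.125,0],[0.0195,0.157,0]],"turn":[0,0,0,0,0]}' >/dev/null
python3 -m pendant '{"gripper":[0.05,0.05,0.05,0.05,0.05],"xyz":[[0.004,0.032,0],[0.008,0.063,0],[0.012,0.094,0],[0.016,0.125,0],[0.0195,0.157,0]],"turn":[0,0,0,0,0]}' >/dev/null
python3 -m pendant '{"gripper":[0.05,0.05,0.05,0.05,0.05],"xyz":[[0.004,0.032,0],[0.008,0.064,0],[0.012,0.098,0],[0.017,0.135,0],[0.0195,0.157,0]],"turn":[0,0,0,0,0]}' >/dev/null
python3 -m pendant '{"gripper":[0.05,0.05,0.05,0.05,0.05],"xyz":[[0,0,0],[0,0,0],[0,0,0],[0,0,0],[0,0,0]],"turn":[-0.1,-0.22,-0.34,-0.46,-0.58]}' >/dev/null
python3 -m pendant '{"gripper":[0.05,0.05,0.05,0.05,0.05],"xyz":[[0,0,0],[0,0,0],[0,0,0],[0,0,0],[0,0,0]],"turn":[-0.12,-0.24,-0.36,-0.48,-0.6]}' >/dev/null
python3 -m pendant '{"gripper":[0.05,0.05,0.05,0.05,0.05],"xyz":[[0,0,0],[0,0,0],[0,0,0],[0,0,0],[0,0,0]],"turn":[-0.12,-0.24,-0.36,-0.48,-0.6]}' >/dev/null
python3 -m pendant '{"gripper":[0.05,0.05],"xyz":[[0,0,0],[0,0,0]],"turn":[0,0]}'
python3 - <<'E'
from h import *
w=cam("wrist"); save("w7",w["image"]); s=observe(); M=R.from_rotvec(s["ee_rot"]).as_matrix()
print(s["ee_pos"],np.degrees(np.arctan2(M[1,0],M[0,0])),s["joint_positions"][5])
P=pts(w); Z=P[...,2]; k=((Z>18)&(Z<40)).astype(np.uint8); k=cv2.morphologyEx(k,cv2.MORPH_OPEN,np.ones((5,5)))
cs,_=cv2.findContours(k,cv2.RETR_EXTERNAL,cv2.CHAIN_APPROX_NONE)
for q in cs:
    if cv2.contourArea(q)>3000:
        x=P[q[:,0,1],q[:,0,0],:2].astype(np.float32); b=cv2.minAreaRect(x); print(cv2.boundingRect(q),b,cv2.boxPoints(b).round(0).tolist())
E
```

```text
time: 11.7
ee_pos: [563.5, -298.3, 178.3]
ee_rot: [1.995, 2.427, 0.0]
wrist_force: [1.4, -0.9, 0.4]
finger_gap: 0.573
[ 563.34913609 -298.42292666  178.21138302] 101.15824054710484 -0.8571203199702012
(525, 125, 115, 191) ((757.637939453125, -259.77203369140625), (164.38621520996094, 2.8486502170562744), 79.81742095947266) [[742.0, -340.0], [745.0, -341.0], [774.0, -179.0], [771.0, -179.0]]
(235, 34, 180, 164) ((547.9737548828125, -219.98678588867188), (120.46620178222656, 110.10899353027344), 11.311400413513184) [[478.0, -178.0], [500.0, -286.0], [618.0, -262.0], [596.0, -154.0]]
```

View pics/w7.png

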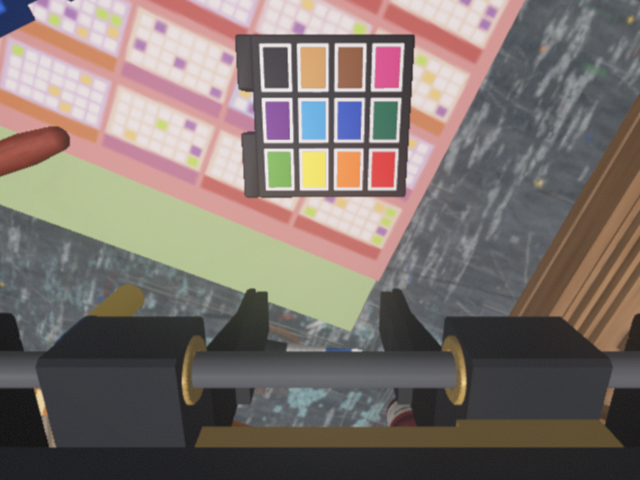

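Wrist view: the black tray spans (235–413, 35–197), its notch is on the left at (248,112), and the fingers are centred behind it. I'll go down and push along the tray's heading.

```bash
python3 -m pendant '{"gripper":[0.05,0.05,0.05,0.05,0.05],"xyz":[[0,0,0.025],[0,0,0.06],[0,0,0.1],[0,0,0.135],[0,0,0.153]],"turn":[0,0,0,0,0]}'
python3 -m pendant '{"gripper":[0.05,0.05,0.05,0.05,0.05],"xyz":[[0.002,0,0],[0.006,0,0],[0.011,0,0],[0.017,0,0],[0.023,0,0]],"turn":[0,0,0,0,0]}'
python3 -m pendant '{"gripper":[0.05,0.05,0.05,0.05,0.05],"xyz":[[0.008,0,0],[0.016,0,0],[0.024,0,0],[0.032,0,0],[0.038,0,0]],"turn":[0,0,0,0,0]}'
python3 - <<'E'
from h import *
exec('''def tray(w,s):
    P=pts(w); Z=P[...,2]; k=((Z>20)&(Z<38)).astype(np.uint8); k[300:]=0; k=cv2.morphologyEx(k,cv2.MORPH_OPEN,np.ones((5,5)))
    cs,_=cv2.findContours(k,cv2.RETR_EXTERNAL,cv2.CHAIN_APPROX_NONE)
    for q in cs:
        if cv2.contourArea(q)>2000:
            x=P[q[:,0,1],q[:,0,0],:2].astype(np.float32); b=cv2.minAreaRect(x); print(cv2.boundingRect(q),b)
''')
w=cam("wrist"); s=observe(); tray(w,s); print(s["ee_pos"]); t=cam("top"); tray(t,s)
E
```

```text
time: 12.17
ee_pos: [561.0, -297.2, 21.0]
ee_rot: [-1.991, -2.422, 0.0]
wrist_force: [-0.9, 0.3, -0.8]
finger_gap: 0.575
time: 12.58
ee_pos: [559.9, -277.2, 27.2]
ee_rot: [1.989, 2.425, -0.0]
wrist_force: [0.8, -2.4, 0.4]
finger_gap: 0.576
time: 13.0
ee_pos: [552.8, -240.2, 27.0]
ee_rot: [1.988, 2.424, -0.0]
wrist_force: [0.2, -5.7, 3.7]
finger_gap: 0.578
(134, 0, 380, 300) ((539.0967407226562, -174.53506469726562), (120.39598083496094, 103.87855529785156), 11.157193183898926)
[ 551.97163507 -238.4545218    26.60568586]
```

```bash
python3 -m pendant '{"gripper":[0.05,0.05,0.05,0.05,0.05],"xyz":[[0.008,0,0],[0.017,0,0],[0.026,0,0],[0.035,0,0],[0.045,0,0]],"turn":[0,0,0,0,0]}'
python3 -m pendant '{"gripper":[0.05,0.05,0.05,0.05,0.05],"xyz":[[0.010,0,0],[0.020,0,0],[0.030,0,0],[0.040,0,0],[0.050,0,0]],"turn":[0,0,0,0,0]}'
python3 -m pendant '{"gripper":[0.05,0.05,0.05,0.05,0.05],"xyz":[[0.010,0,0],[0.020,0,0],[0.030,0,0],[0.038,0,0],[0.045,0,0]],"turn":[0,0,0,0,0]}'
cat >> h.py <<'E'
def quad(w,box=None):
    "tray top face from dark mask+height; returns minAreaRect in world"
    P=pts(w); Z=P[...,2]; k=((Z>20)&(Z<38)).astype(np.uint8)
    if box: m=np.zeros_like(k); m[box[0]:box[1],box[2]:box[3]]=1; k*=m
    k=cv2.morphologyEx(k,cv2.MORPH_OPEN,np.ones((5,5)))
    cs,_=cv2.findContours(k,cv2.RETR_EXTERNAL,cv2.CHAIN_APPROX_NONE)
    for q in cs:
        if cv2.contourArea(q)>1500:
            x=P[q[:,0,1],q[:,0,0],:2].astype(np.float32); b=cv2.minAreaRect(x); print(cv2.boundingRect(q),np.round(b[0],1),np.round(b[1],1),round(b[2],2))
E
python3 - <<'E'
from h import *
w=cam("wrist"); s=observe(); quad(w,(0,300,0,640)); print(s["ee_pos"],s["ee_rot"]); t=cam("top"); quad(t,(180,320,220,420))
E
```

```text
time: 13.52
ee_pos: [543.7, -196.4, 26.1]
ee_rot: [1.989, 2.425, -0.0]
wrist_force: [1.6, -5.8, 5.3]
finger_gap: 0.576
time: 13.93
ee_pos: [533.9, -147.1, 26.1]
ee_rot: [1.989, 2.426, 0.0]
wrist_force: [1.2, -5.1, 5.2]
finger_gap: 0.577
time: 14.35
ee_pos: [524.5, -102.2, 25.8]
ee_rot: [1.99, 2.427, 0.0]
wrist_force: [0.5, -6.2, 4.1]
finger_gap: 0.576
(135, 0, 383, 300) [511.1 -36.6] [120.  103.1] 11.34
[ 523.40955631 -100.6324984    25.53448486] [1.99166399e+00 2.42922300e+00 5.50834656e-04]
```

```bash
python3 -m pendant '{"gripper":[0.05,0.05,0.05,0.05,0.05],"xyz":[[0.009,0,0],[0.018,0,0],[0.028,0,0],[0.0375,0,0],[0.047,0.0005,0]],"turn":[0.021,0.042,0.063,0.084,0.105]}'
python3 -m pendant '{"gripper":[0.05,0.05,0.05,0.05,0.05],"xyz":[[0.0095,-0.0003,0],[0.019,-0.0005,0],[0.0285,-0.001,0],[0.038,-0.001,0],[0.0475,-0.0013,0]],"turn":[0.021,0.042,0.063,0.084,0.105]}'
python3 - <<'E'
from h import *
w=cam("wrist"); s=observe(); quad(w,(0,300,0,640)); M=R.from_rotvec(s["ee_rot"]).as_matrix(); print(s["ee_pos"],np.degrees(np.arctan2(M[1,0],M[0,0]))); save("w8",w["image"])
E
```

```text
time: 14.87
ee_pos: [514.4, -56.0, 25.1]
ee_rot: [-2.118, -2.32, 0.001]
wrist_force: [0.1, -4.5, 4.3]
finger_gap: 0.576
time: 15.28
ee_pos: [508.5, -8.7, 25.1]
ee_rot: [-2.236, -2.206, 0.002]
wrist_force: [0.3, -5.4, 3.7]
finger_gap: 0.574
(137, 0, 384, 300) [510.   58.4] [102.3 120.1] 89.23
[507.45501308  -6.82402699  24.92150677] 89.18335782897502
```

View pics/w8.png

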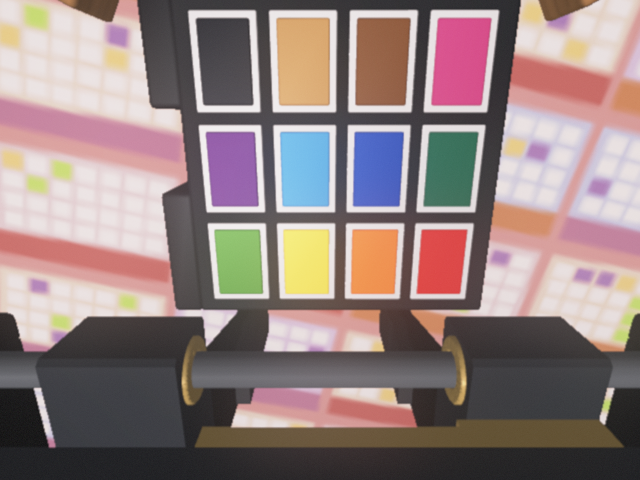

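The tray is aligned (yaw 89.2°, centre x≈510), and both rail tips are visible symmetrically at (100,8) and (560,8). I'll push into the mouth.

```bash
python3 -m pendant '{"gripper":[0.05,0.05,0.05,0.05,0.05],"xyz":[[0.008,0,0],[0.016,0,0],[0.024,0,0],[0.032,0,0],[0.040,0,0]],"turn":[0,0,0,0,0]}'
python3 -m pendant '{"gripper":[0.05,0.05,0.05,0.05,0.05],"xyz":[[0.006,0,0],[0.012,0,0],[0.018,0,0],[0.024,0,0],[0.030,0,0]],"turn":[0,0,0,0,0]}'
python3 - <<'E'
from h import *
w=cam("wrist"); s=observe(); quad(w,(0,300,130,520)); M=R.from_rotvec(s["ee_rot"]).as_matrix(); print(s["ee_pos"],np.degrees(np.arctan2(M[1,0],M[0,0])))
E
```

```text
time: 15.75
ee_pos: [509.3, 32.3, 24.8]
ee_rot: [-2.235, -2.206, 0.001]
wrist_force: [0.9, -3.2, -0.0]
finger_gap: 0.575
time: 16.17
ee_pos: [509.8, 62.2, 24.9]
ee_rot: [-2.235, -2.207, 0.001]
wrist_force: [-0.5, -2.2, -1.3]
finger_gap: 0.571
(130, 0, 390, 300) [509.7 129.2] [103.8 139.7] 88.4
[509.76092416  63.12215986  24.93119889] 89.27444558950621
```

```bash
python3 -m pendant '{"gripper":[0.05,0.05,0.05,0.05,0.05],"xyz":[[0.006,0,0],[0.012,0,0],[0.018,0,0],[0.024,0,0],[0.030,0,0]],"turn":[0,0,0,0,0]}'
python3 -m pendant '{"gripper":[0.05,0.05,0.05,0.05,0.05],"xyz":[[0.005,0,0],[0.010,0,0],[0.015,0,0],[0.020,0,0],[0.025,0,0]],"turn":[0,0,0,0,0]}'
python3 -m pendant '{"gripper":[0.05,0.05,0.05,0.05,0.05],"xyz":[[0.003,0,0],[0.006,0,0],[0.009,0,0],[0.012,0,0],[0.015,0,0]],"turn":[0,0,0,0,0]}'
```

```text
time: 16.63
ee_pos: [510.5, 91.5, 25.0]
ee_rot: [2.234, 2.208, -0.001]
wrist_force: [-0.3, -9.5, -0.6]
finger_gap: 0.576
time: 17.05
ee_pos: [511.0, 116.1, 25.1]
ee_rot: [2.236, 2.206, -0.001]
wrist_force: [0.4, -6.9, -1.6]
finger_gap: 0.573
time: 17.47
ee_pos: [511.2, 131.0, 25.0]
ee_rot: [2.236, 2.206, -0.001]
wrist_force: [-0.2, -6.2, -2.3]
finger_gap: 0.576
```

```bash
python3 -m pendant '{"gripper":[0.05,0.05,0.05,0.05,0.05],"xyz":[[0.002,0,0],[0.004,0,0],[0.006,0,0],[0.007,0,0],[0.008,0,0]],"turn":[0,0,0,0,0]}'
python3 -m pendant '{"gripper":[0.05,0.05,0.05],"xyz":[[0.001,0,0],[0.002,0,0],[0.003,0,0]],"turn":[0,0,0]}'
```

```text
time: 17.88
ee_pos: [511.6, 139.1, 25.1]
ee_rot: [2.234, 2.207, -0.0]
wrist_force: [1.3, -5.8, -0.5]
finger_gap: 0.57
time: 18.13
ee_pos: [511.4, 142.5, 25.1]
ee_rot: [2.234, 2.207, -0.0]
wrist_force: [0.8, -8.5, -1.2]
finger_gap: 0.576
```

```bash
python3 -m pendant '{"gripper":[0.05,0.05,0.05],"xyz":[[0.001,0,0],[0.002,0,0],[0.003,0,0]],"turn":[0,0,0]}'
python3 -m pendant '{"gripper":[0.05,0.05,0.05],"xyz":[[0.001,0,0],[0.001,0,0],[0.001,0,0]],"turn":[0,0,0]}'
```

```text
time: 18.38
ee_pos: [511.5, 142.6, 25.2]
ee_rot: [2.231, 2.208, -0.005]
wrist_force: [-0.2, -20.6, -0.2]
finger_gap: 0.569
time: 18.63
ee_pos: [511.5, 142.6, 25.1]
ee_rot: [2.231, 2.207, -0.006]
wrist_force: [-0.7, -20.1, -0.1]
finger_gap: 0.578
```

It has stopped hard at about 20 N. I'll push a little more, then back off, rise and look.

```bash
python3 -m pendant '{"gripper":[0.05,0.05],"xyz":[[0.001,0,0],[0.002,0,0]],"turn":[0,0]}'
python3 -m pendant '{"gripper":[0.05,0.05,0.05,0.05,0.05],"xyz":[[-0.005,0,0],[-0.015,0,0],[-0.025,0,-0.01],[-0.03,0,-0.04],[-0.03,0,-0.075]],"turn":[0,0,0,0,0]}'
python3 -m pendant '{"gripper":[0.05,0.05,0.05,0.05,0.05],"xyz":[[0,0,-0.03],[0,0,-0.06],[0,0,-0.09],[0,0,-0.12],[0,0,-0.14]],"turn":[0,0,0,0,0]}'
python3 - <<'E'
from h import *
w=cam("wrist"); save("w9",w["image"]); quad(w,(0,320,0,640)); print(observe()["ee_pos"])
E
```

```text
time: 18.8
ee_pos: [511.5, 142.9, 25.2]
ee_rot: [2.228, 2.208, -0.01]
wrist_force: [0.7, -34.5, 1.2]
finger_gap: 0.578
time: 19.22
ee_pos: [509.1, 117.6, 99.6]
ee_rot: [-2.234, -2.203, 0.006]
wrist_force: [0.8, 0.3, -0.5]
finger_gap: 0.571
time: 19.63
ee_pos: [511.4, 118.9, 243.9]
ee_rot: [2.233, 2.206, 0.006]
wrist_force: [-0.2, 0.1, -0.0]
finger_gap: 0.575
(215, 75, 41, 144) [436.2 173. ] [ 30.  124.1] 1.93
(251, 20, 167, 199) [524.6 190.6] [144.7 167.2] 1.39
(607, 0, 33, 230) [780.6 193. ] [ 30. 196.] 8.95
[513.45327867 119.01310653 246.92940714]
```

View pics/w9.png

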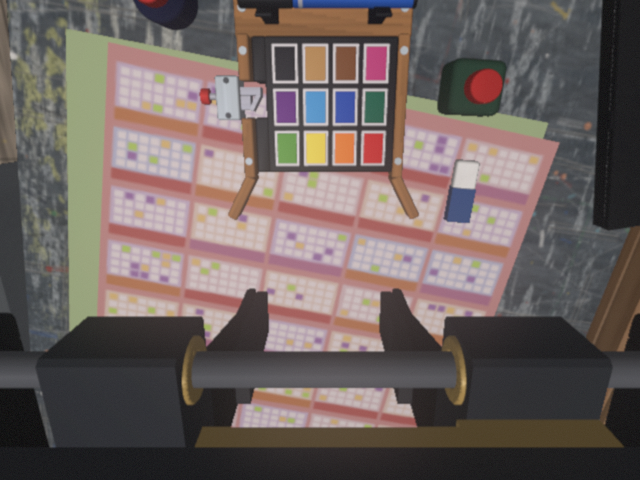

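The tray is against the block with the bolt at (265,100), and the bottles and eraser are undisturbed. I'm at my picture budget, so I'll check the bolt numerically, comparing the red knob before and after, plus the gap at the end block.

Run:
```python
from h import *
t=cam("top"); w=cam("wrist")
def red(c,im,box,z):
    h=cv2.cvtColor(im,cv2.COLOR_RGB2HSV); m=((h[...,0]<10)|(h[...,0]>170))&(h[...,1]>140); k=np.zeros(m.shape,bool); r0,r1,c0,c1=box; k[r0:r1,c0:c1]=m[r0:r1,c0:c1]
    v,u=np.nonzero(k); print(len(u),u.mean().round(1),v.mean().round(1),ray(c,u.mean(),v.mean(),z)[:2].round(1),"outer",ray(c,u.min(),v.mean(),z)[:2].round(1),ray(c,u.mean(),v.max(),z)[:2].round(1))
im0=cv2.cvtColor(cv2.imread("pics/top0.png"),cv2.COLOR_BGR2RGB)
print("knob before (top)");red(t,im0,(303,314,178,194),13)
print("knob after (wrist)");red(w,w["image"],(85,110,196,214),13)
f=lambda u,v,z:ray(w,u,v,z)[:2].round(1)
print("block/tray seam",f(330,38,30),"tray back",f(330,171,30),"tray L/R",f(252,120,30),f(402,120,30))
g=w["image"][94:106:3,205:285:3].astype(int).sum(2)//3; print(g)
P=pts(w)
print("bolt row xz",[(u,*P[100,u,[0,2]].round(0)) for u in range(205,285,5)])
h=cv2.cvtColor(w["image"],cv2.COLOR_RGB2HSV); b=(h[:12,240:420,0]>100)&(h[:12,240:420,0]<125)&(h[:12,240:420,1]>130); print("marker",b.sum(),P[:12,240:420][b].max(0).round(1),np.median(P[:12,240:420][b],0).round(1))
```

```text
knob before (top)
14 185.1 307.1 [409.9 218.1] outer [409.8 222.6] [407.9 218. ]
knob after (wrist)
101 201.3 96.2 [408.1 218.9] outer [404.3 219. ] [407.5 213.3]
block/tray seam [521.2 261.3] tray back [520.4 154.4] tray L/R [454.  198.7] [582.5 197.1]
[[ 84 148 147 185 186 190 192 191 188 187 123 166 170 171 169 167 177 167
  100 151  67  67 200 107 107 104 103]
 [ 91 172 168 183 186 190 193 191 189 188 131 167 177 177 124 161 181 147
  154 170  67  68 195 108 106 105 104]
 [ 87 108 156 182 187 190 195 190 187 189 137 170 182 182 130 156 185  89
  191 175  67  68 194 110 108 106 106]
 [ 87 140 166 171 189 191 196 191 187 187 145 166 181 180 136 183 153 125
  195 176  67  70 189 109 108 106 106]]
bolt row xz [(205, np.float64(412.0), np.float64(16.0)), (210, np.float64(412.0), np.float64(-0.0)), (215, np.float64(423.0), np.float64(27.0)), (220, np.float64(427.0), np.float64(26.0)), (225, np.float64(432.0), np.float64(28.0)), (230, np.float64(436.0), np.float64(26.0)), (235, np.float64(440.0), np.float64(26.0)), (240, np.float64(443.0), np.float64(21.0)), (245, np.float64(448.0), np.float64(21.0)), (250, np.float64(452.0), np.float64(20.0)), (255, np.float64(456.0), np.float64(19.0)), (260, np.float64(458.0), np.float64(1.0)), (265, np.float64(466.0), np.float64(29.0)), (270, np.float64(470.0), np.float64(29.0)), (275, np.float64(475.0), np.float64(31.0)), (280, np.float64(479.0), np.float64(30.0))]
marker 921 [577.9 281.5 389.1] [536.4 278.7  60.6]
```

The knob is back at its rest position (x≈408 now, 410 before). The bolt tip reaches x≈456.5, or dock y≈55, which is about 5–6 mm inside the tray's side, so it has clicked into the notch. The arm is clear, so I'll hand in.

```bash
python3 -c "
from cell import ticket,observe
s=observe();print(s['time'],s['wrist_force'],s['ee_pos']);print(ticket.job_done())"
```

```text
19.7833 [-0.11463176 -0.92804052 -0.35860819] [511.61779893 118.7954835  242.48721064]
the job is handed in; nothing more can be done
None
```

The marker is clipped and the tray is home in the dock with the bolt in its notch. I handed the job in at 19.8 s with the arm clear of everything.

- **Marker:** I gripped it at its middle and pressed it into the clip. The force rose to about 13 N and then fell to about 1 N. Its top then read level at z≈64 mm at both forks, and both red jaw fingers were back at their shut position.
- **Tray:** I pushed the black tray along the table with two fingertips, turned it about 12° on the way to line it up, and slid it in until it stopped. The highest push was about 34 N at the stop.
- **Last checks:** The tray's front edge met the end block at y≈261 mm. The bolt tip stood about 5–6 mm inside the tray's side, and its red knob was back at rest, within about 2 mm. The marker was still in the clip. The green bottle and eraser stood where they had been.

**Checks that disagreed or were not made:**
- The automatic tray outline merged with the dock rails once the tray was inside. The final position therefore rests on the seam and bolt readings.
- The tray's visible length read 107 mm against a true 110 mm, which is within measuring error.
- I did not measure the bystanders again at the end. The last picture shows only those near the dock; the amber bottle, glue stick and paint tube were not re-checked.
- I viewed 12 pictures, two over the budget of 10.

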